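# Reload the copper shoes into the carrier in reverse order

### The arm

A 6-joint arm with a two-finger parallel gripper is mounted at the origin on the work surface. World frame = base frame: x ahead of the robot, y to its left, z up, the work surface at z = 0. Lengths are in mm, angles in rad, forces in N, time in s.
With the tool pointing down it reaches from about 350 to 775 mm from the base axis. Payload 5.5 kg.
Tool frame: the origin (TCP) lies on the centre line of the jaws, within the pads' length; the fingertips stand 19 mm ahead of it and the grasp point (between the pads) is the TCP (manip.tip_reach is the distance from the TCP to the fingertips, in mm); z points along the fingers, x is the direction in which the jaws open and shut, and the axes are right-handed (so a half turn about z gives the same grasp; the last joint's range is limited). The gripper opens to 85 mm and grips with 20 to 120 N. Pads are 22 mm wide; open, the fingers measure 114 mm over their backs; the gripper's body (76 mm by 85 mm) begins 54 mm behind the grasp point. The pads swing forward as they close: fully open they stand 13 mm farther back than shut.
Start: joints at [0.968, 0.313, 0.046, 1.304, 0, 1.431], TCP at [256.741, 514.542, 250.323] pointing down, gripper open.
Joint ranges: [-2.76, 2.76], [-0.86, 1.69], [-1.03, 1.26], [-2.2, 2.34], [-1.47, 1.5], [-3.14, 3.14]. Speed limits (rad/s): [2.57, 2.57, 3.14, 3.14, 3.14, 3.14].

### API

Orientations are given as a rotation vector (axis times angle).
In Python, from station import manip gives the robot as it stands.
- The arm moves only by the tool play_rows, never from a script. Its argument "commands" is a list of rows, each an object of numbers: "rx", "ry", "rz": the turn, a rotation vector about the world's x, y, z in rad; "tx", "ty", "tz": the shift along the world's x, y, z in mm; "grip": the opening, from 0 (shut) to 1 (fully open). A call has 1 to 10 rows; each row is the pose to reach, as a shift and turn from the pose commanded when the call began; what a row does not reach only later rows make up. A row lasts 1/10 s, in which the tool goes at most 50 mm and 8.59 degrees, less where a joint would pass 70% of its speed; a pose out of reach is approached as far as the arm can. A call with a gripper value outside its range is refused whole. The fingers move at their own pace and stop on an object; the grip force is fixed at half the most. Time passes only in rows, so rows that repeat a pose let the fingers close. It gives the time, the measured TCP pose, the force and the opening at its end, in the units of the state.
- manip.get_obs(): the state, without advancing time (a new reading comes with each control period).
- manip.capture(name): name is "scene" or "top"; returns a dict with "frame" (400x640x3 uint8, red, green, blue), "fovy" (degrees; the focal length in pixels is half the picture's height over the tangent of half this angle, whatever the lens; pixels are square), "cx", "cy" (the principal point, pixels), "camera_from_world" (4x4, takes a point from world to camera coordinates). Camera axes: x right, y down, z forward; pixel columns grow to the right and rows downward; lengths in mm; the calibration is good to about 2 mm. A picture is of the moment at which its call begins. There is no depth.
- manip.finish_job(): hands the job in, once; it reports no verdict.
Trained networks look in a picture, given as the dict that the camera call returned (one of the last four; its "shot" number tells which), for a name from the list of things; names that differ only in an ending like _2 or _b are one class to them, and where a whole thing is asked for, a point or a joint stands for the part that bears it (a point fixed in the world has none). Each returns a list of dicts, best first, with "conf" (0 to 1); they miss things now and then, are a little off and sometimes report something else, mostly with a low value. They report only what shows in the picture. A call takes as long as a camera call.
- manip.masks_of(picture, label): "mask" (400x640 bool, what is visible of it) and "bbox" ([left, top, width, height] in pixels, round what is visible of it).
- manip.tip_of(picture, label): "centre" ([column, row] in pixels: a listed point, or the origin of a listed thing).
The state is a dict: "time": time; "joint_positions": joint angles; "qvel": joint speeds; "joint_efforts": joint torques, N m; "position": TCP position; "ee_rot": TCP orientation; "ft_force": force on the tool from outside, world axes, zero at the start; "ft_torque": the same for the moment, N m; "finger_gap": opening from 0.0 (shut) to 1.0 (fully open).
Only numpy, scipy, OpenCV 4.12 (cv2) and the standard library are available. Lean on these libraries where they do the work, as an engineer would, in place of code of your own. Each camera call takes 0.05 s, during which the arm holds its last target. There are 200 camera calls.

### The job

Move the four copper shoes one by one from the steel stand to the blue carrier, one per bay, in reverse order: the shoe nearest the stand's yellow end goes into the carrier's bay farthest from its yellow end, the next one into the next bay, and so on. Set each shoe down gently, upright and flat on the bay's floor, without dropping it or knocking any shoe over. Leave the insulator and the end horn where they are, and let go of everything at the end.

Things in the scene. Friction and masses are not known exactly. Their poses are not given: they have to be found in the camera images.
- stand: Bare steel slotted stand, 236 x 88 mm plus a 14 mm thick yellow end block at its +x end (30 mm high); fixed. Origin: centre of its underside; z up. Has four bays in a row along its x axis with centres at x = -87, -29, +29, +87 mm, y = 0, each 54 x 80 mm inside; floor 8 mm above the ledge, lips and 4 mm dividers rise to 26 mm above the ledge. Colour tags lie along its -y side.
- carrier: Blue painted carrier of the same size, with a yellow end block at its +x end and a low black carrying bar at the other; fixed, empty at the start. Origin: centre of its underside; z up. Has four bays in a row along its x axis with centres at x = -87, -29, +29, +87 mm, y = 0, each 54 x 80 mm inside; floor 8 mm above the ledge, lips and 4 mm dividers rise to 26 mm above the ledge.
- shoe_red: Loose copper contact shoe with a red top, about 0.5 kg, standing upright, 95 mm high. Origin: centre of its underside; z up. Foot 34 (x) x 60 (y) x 10 mm; above it a vertical plate 18 (x) x 44 (y) mm up to 80 mm; the red top block, 22 (x) x 44 (y), covers 80 to 95 mm. Starts in the stand's bay next to the red tag, within 6 mm of its centre, axes within 0.1 rad of the stand's.
- tag_red: Flat red tag, 40 x 18 x 6 mm, fixed on the stand's tag ledge (55 mm to the -y side of the bay's centre); marks the bay that the red shoe came from and stays there. Origin: centre of its underside, 10 mm above the table ledge.
- shoe_blue: Loose copper contact shoe with a blue top, about 0.5 kg, standing upright, 95 mm high. Origin: centre of its underside; z up. Foot 34 (x) x 60 (y) x 10 mm; above it a vertical plate 18 (x) x 44 (y) mm up to 80 mm; the blue top block, 22 (x) x 44 (y), covers 80 to 95 mm. Starts in the stand's bay next to the blue tag, within 6 mm of its centre, axes within 0.1 rad of the stand's.
- tag_blue: Flat blue tag, 40 x 18 x 6 mm, fixed on the stand's tag ledge (55 mm to the -y side of the bay's centre); marks the bay that the blue shoe came from and stays there. Origin: centre of its underside, 10 mm above the table ledge.
- shoe_white: Loose copper contact shoe with a white top, about 0.5 kg, standing upright, 95 mm high. Origin: centre of its underside; z up. Foot 34 (x) x 60 (y) x 10 mm; above it a vertical plate 18 (x) x 44 (y) mm up to 80 mm; the white top block, 22 (x) x 44 (y), covers 80 to 95 mm. Starts in the stand's bay next to the white tag, within 6 mm of its centre, axes within 0.1 rad of the stand's.
- tag_white: Flat white tag, 40 x 18 x 6 mm, fixed on the stand's tag ledge (55 mm to the -y side of the bay's centre); marks the bay that the white shoe came from and stays there. Origin: centre of its underside, 10 mm above the table ledge.
- shoe_green: Loose copper contact shoe with a green top, about 0.5 kg, standing upright, 95 mm high. Origin: centre of its underside; z up. Foot 34 (x) x 60 (y) x 10 mm; above it a vertical plate 18 (x) x 44 (y) mm up to 80 mm; the green top block, 22 (x) x 44 (y), covers 80 to 95 mm. Starts in the stand's bay next to the green tag, within 6 mm of its centre, axes within 0.1 rad of the stand's.
- tag_green: Flat green tag, 40 x 18 x 6 mm, fixed on the stand's tag ledge (55 mm to the -y side of the bay's centre); marks the bay that the green shoe came from and stays there. Origin: centre of its underside, 10 mm above the table ledge.
- insulator: Bystander: brown glazed ceramic insulator, 68 mm diameter, 100 mm high, standing loose between stand and carrier on the robot's side. Origin: centre of its underside.
- horn: Bystander: silver aluminium end horn, a bent bar 22 mm thick and about 200 mm long, lying loose between stand and carrier. Origin: about its middle, at ledge height.

How it is judged (in metres and radians):
At the end, for the whole second after the job is handed in: Each shoe stands in the carrier in the mirrored bay of its stand bay (+x to -x), within 14 mm of the bay centre in x and y, origin 3 to 12 mm above the carrier's underside (floor 8 mm), leaning under 0.1 rad, at rest and let go (((x of tag_red in the frame of stand between -0.107 and -0.067 m and x of shoe_red in the frame of carrier between 0.073 and 0.101 m) or (x of tag_red in the frame of stand between -0.049 and -0.009 m and x of shoe_red in the frame of carrier between 0.015 and 0.043 m) or (x of tag_red in the frame of stand between 0.009 and 0.049 m and x of shoe_red in the frame of carrier between -0.043 and -0.015 m) or (x of tag_red in the frame of stand between 0.067 and 0.107 m and x of shoe_red in the frame of carrier between -0.101 and -0.073 m)) and y of shoe_red in the frame of carrier between -0.014 and 0.014 m and z of shoe_red in the frame of carrier between 0.003 and 0.012 m and angle between each of shoe_red, shoe_blue, shoe_white, shoe_green's own z axis and vertical below 0.1 rad and linear speed of each of shoe_red, shoe_blue, shoe_white, shoe_green below 0.02 m/s and angular speed of each of shoe_red, shoe_blue, shoe_white, shoe_green below 0.1 rad/s and contact force between each of shoe_red, shoe_blue, shoe_white, shoe_green and the fingers below 0.1 N and ((x of tag_blue in the frame of stand between -0.107 and -0.067 m and x of shoe_blue in the frame of carrier between 0.073 and 0.101 m) or (x of tag_blue in the frame of stand between -0.049 and -0.009 m and x of shoe_blue in the frame of carrier between 0.015 and 0.043 m) or (x of tag_blue in the frame of stand between 0.009 and 0.049 m and x of shoe_blue in the frame of carrier between -0.043 and -0.015 m) or (x of tag_blue in the frame of stand between 0.067 and 0.107 m and x of shoe_blue in the frame of carrier between -0.101 and -0.073 m)) and y of shoe_blue in the frame of carrier between -0.014 and 0.014 m and z of shoe_blue in the frame of carrier between 0.003 and 0.012 m and ((x of tag_white in the frame of stand between -0.107 and -0.067 m and x of shoe_white in the frame of carrier between 0.073 and 0.101 m) or (x of tag_white in the frame of stand between -0.049 and -0.009 m and x of shoe_white in the frame of carrier between 0.015 and 0.043 m) or (x of tag_white in the frame of stand between 0.009 and 0.049 m and x of shoe_white in the frame of carrier between -0.043 and -0.015 m) or (x of tag_white in the frame of stand between 0.067 and 0.107 m and x of shoe_white in the frame of carrier between -0.101 and -0.073 m)) and y of shoe_white in the frame of carrier between -0.014 and 0.014 m and z of shoe_white in the frame of carrier between 0.003 and 0.012 m and ((x of tag_green in the frame of stand between -0.107 and -0.067 m and x of shoe_green in the frame of carrier between 0.073 and 0.101 m) or (x of tag_green in the frame of stand between -0.049 and -0.009 m and x of shoe_green in the frame of carrier between 0.015 and 0.043 m) or (x of tag_green in the frame of stand between 0.009 and 0.049 m and x of shoe_green in the frame of carrier between -0.043 and -0.015 m) or (x of tag_green in the frame of stand between 0.067 and 0.107 m and x of shoe_green in the frame of carrier between -0.101 and -0.073 m)) and y of shoe_green in the frame of carrier between -0.014 and 0.014 m and z of shoe_green in the frame of carrier between 0.003 and 0.012 m); the robot touches nothing.
It fails at once if a shoe is dropped into the carrier (moves faster than 0.6 m/s within 40 mm of its floor) ((linear speed of shoe_red above 0.6 m/s and x of shoe_red in the frame of carrier between -0.12 and 0.12 m and y of shoe_red in the frame of carrier between -0.045 and 0.045 m and z of shoe_red in the frame of carrier below 0.048 m) or (linear speed of shoe_blue above 0.6 m/s and x of shoe_blue in the frame of carrier between -0.12 and 0.12 m and y of shoe_blue in the frame of carrier between -0.045 and 0.045 m and z of shoe_blue in the frame of carrier below 0.048 m) or (linear speed of shoe_white above 0.6 m/s and x of shoe_white in the frame of carrier between -0.12 and 0.12 m and y of shoe_white in the frame of carrier between -0.045 and 0.045 m and z of shoe_white in the frame of carrier below 0.048 m) or (linear speed of shoe_green above 0.6 m/s and x of shoe_green in the frame of carrier between -0.12 and 0.12 m and y of shoe_green in the frame of carrier between -0.045 and 0.045 m and z of shoe_green in the frame of carrier below 0.048 m)).
It fails at once if a shoe is toppled (leans more than 0.7 rad) (angle between any of shoe_red, shoe_blue, shoe_white, shoe_green's own z axis and vertical above 0.7 rad).
It fails at once if the insulator or the horn is pushed more than 30 mm (distance of any of insulator, horn from where it was at the start of the episode above 0.03 m).
It also fails if it takes over 122 s, if anything falls off the work surface, if the arm or the gripper's body presses on something with over 40 N, if the wrist force passes 120 N, or if a joint passes its speed limit or range.

## Working session

There is one attempt and no reset: what is moved stays moved. The work goes in short steps, Python scripts to look and compute and a tool call to move; the robot and the scene stay as the last step left them, time stands still between calls to the robot, and variables do not carry over. Pictures are saved under pics/ and viewed, about 12 in all and at most 16, crops included, and the job is handed in when it is done.

Besides the shell and the picture viewer there is one more tool, called after "Call:" in YAML: its name, and indented under it one key for each argument. play_rows: Moves the arm, as the interface text tells. Its arguments: {"type":"object","properties":{"commands":{"type":"array"}},"required":["commands"]}

```bash
ls; mkdir -p pics
cat > h.py <<'E'
import numpy as np, cv2
from station import manip
def K(c):
    f=200/np.tan(np.radians(c['fovy'])/2); return f,c['cx'],c['cy']
def ray(c,uv,z):
    f,cx,cy=K(c); T=np.array(c['camera_from_world']); R,t=T[:3,:3],T[:3,3]
    o=-R.T@t; d=R.T@np.array([(uv[0]-cx)/f,(uv[1]-cy)/f,1]); return o+d*(z-o[2])/d[2]
def proj(c,p):
    f,cx,cy=K(c); T=np.array(c['camera_from_world']); q=T[:3,:3]@np.array(p,float)+T[:3,3]
    return np.array([f*q[0]/q[2]+cx,f*q[1]/q[2]+cy])
def save(c,n,img=None): cv2.imwrite('pics/'+n+'.png',cv2.cvtColor(c['frame'] if img is None else img,cv2.COLOR_RGB2BGR))
E
python3 - <<'E'
from h import *
o=manip.get_obs(); print({k:np.round(v,3) for k,v in o.items()})
for n in('top','scene'):
    c=manip.capture(n); save(c,n+'0'); T=np.array(c['camera_from_world']); print(n,np.round(-T[:3,:3].T@T[:3,3]),np.round(T[:3,:3],2).tolist(),K(c))
    for l in ['stand','carrier','shoe_red','shoe_blue','shoe_white','shoe_green','tag_red','tag_blue','tag_white','tag_green','insulator','horn']:
        r=manip.tip_of(c,l); print(l,[(np.round(a['centre'],1).tolist(),round(a['conf'],2),np.round(ray(c,a['centre'],10 if 'tag' in l else 8 if 'shoe' in l else 0)[:2]).tolist()) for a in r[:2]])
E
```

```text
pics
{'time': np.float64(0.0), 'joint_positions': array([ 0.968,  0.314,  0.045,  1.304, -0.   ,  1.431]), 'qvel': array([-0.   ,  0.001, -0.001,  0.001, -0.002, -0.   ]), 'joint_efforts': array([ 0.0000e+00, -4.8062e+01,  2.9853e+01,  1.9000e-02, -0.0000e+00,
       -0.0000e+00]), 'position': array([256.434, 514.14 , 249.421]), 'ee_rot': array([ 2.671,  1.652, -0.003]), 'ft_force': array([ 0.628, -0.688, -0.553]), 'ft_torque': array([0.002, 0.019, 0.004]), 'finger_gap': np.float64(1.003)}
top [ 450.  -31. 1280.] [[-0.0, -1.0, 0.02], [-1.0, 0.0, -0.05], [0.05, -0.02, -1.0]] (np.float64(514.6031536101456), 315.5764582752117, 192.72178752086978)
stand [([383.0, 176.5], 0.86, [551.0, -221.0])]
carrier [([211.6, 179.5], 0.82, [544.0, 206.0]), ([416.0, 198.7], 0.48, [496.0, -303.0])]
shoe_red [([371.9, 143.1], 0.58, [634.0, -192.0])]
shoe_blue [([383.3, 160.0], 0.55, [592.0, -221.0])]
shoe_white [([395.2, 208.0], 0.9, [472.0, -249.0])]
shoe_green [([385.5, 185.4], 0.84, [528.0, -226.0])]
tag_red [([210.9, 177.1], 0.7, [549.0, 206.0]), ([370.3, 141.9], 0.68, [637.0, -188.0])]
tag_blue [([3
[... 550 characters left out ...]
6.4], 0.57, [551.0, 200.0])]
shoe_red [([305.3, 305.1], 0.8, [637.0, -188.0]), ([236.6, 280.8], 0.59, [532.0, -230.0])]
shoe_blue [([268.3, 294.9], 0.95, [587.0, -214.0]), ([177.7, 288.1], 0.66, [485.0, -300.0])]
shoe_white [([204.9, 267.2], 0.72, [474.0, -248.0])]
shoe_green [([234.2, 280.3], 0.75, [529.0, -232.0])]
tag_red [([281.7, 335.5], 0.77, [654.0, -246.0]), ([267.1, 296.4], 0.23, [589.0, -218.0])]
tag_blue [([242.3, 318.5], 0.86, [597.0, -266.0])]
tag_white [([179.2, 288.6], 0.53, [489.0, -300.0])]
tag_green [([210.3, 304.4], 0.79, [546.0, -283.0])]
insulator [([290.5, 194.4], 0.77, [400.0, -5.0]), ([212.0, 305.6], 0.21, [541.0, -279.0])]
horn [([357.7, 234.3], 0.63, [580.0, -5.0])]
```

Run:
```python
import cv2
a=cv2.imread('pics/top0.png'); cv2.imwrite('pics/top0c.png',cv2.resize(a[90:290,150:450],(798,532),interpolation=cv2.INTER_CUBIC))
```

```text
(no output)
```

View pics/top0c.png

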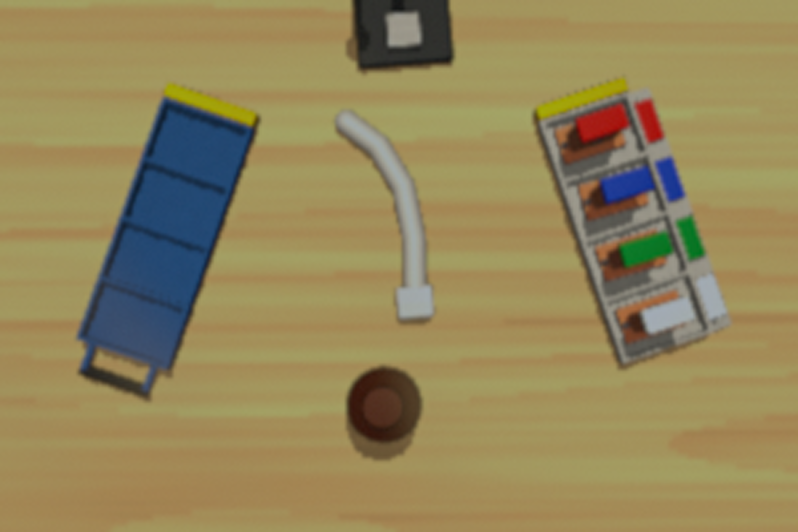

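View pics/scene0.png

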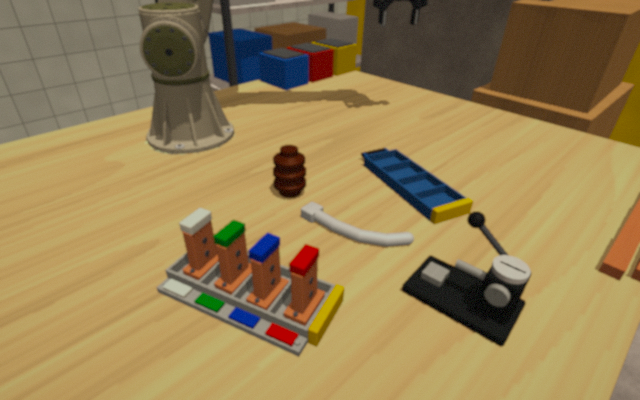

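The order from the yellow end is red, blue, green, white, with tags to match. So red goes to carrier x = -87, blue to -29, green to +29 and white to +87. I'll grip across the shoes' y faces (44 mm), which keeps the fingers clear of the neighbouring shoes. Next I'll fit the poses.

```bash
cat > fit.py <<'E'
from h import *
from scipy.optimize import minimize
S=8
def render(c,boxes,p):
    x,y,a=p; R=np.array([[np.cos(a),-np.sin(a)],[np.sin(a),np.cos(a)]]); m=np.zeros((400,640),np.float32)
    for (x0,x1,y0,y1,z0,z1) in boxes:
        P=[proj(c,[*(R@[u,v]+[x,y]),w]) for u in(x0,x1) for v in(y0,y1) for w in(z0,z1)]
        h=cv2.convexHull(np.array(P,np.float32)); b=np.zeros((400,640),np.uint8)
        # supersample in local ROI
        l=np.floor(h.reshape(-1,2).min(0)).astype(int)-1; u=np.ceil(h.reshape(-1,2).max(0)).astype(int)+2
        l=np.maximum(l,0); w,hh=u-l; big=np.zeros((hh*S,w*S),np.uint8)
        cv2.fillConvexPoly(big,np.round(((h-l)+.5)*S).astype(np.int32),255)
        s=cv2.resize(big,(int(w),int(hh)),interpolation=cv2.INTER_AREA)/255.
        v=m[l[1]:u[1],l[0]:u[0]]; np.maximum(v,s[:v.shape[0],:v.shape[1]],out=v)
    return m
def fit(views,boxes,p0):
    f=lambda p:sum(np.abs(render(c,boxes,p)-m).sum()/max(m.sum(),1) for c,m in views)
    r=minimize(f,p0,method='Nelder-Mead',options=dict(initial_simplex=[p0,np.add(p0,[6,0,0]),np.add(p0,[0,6,0]),np.add(p0,[0,0,.06])],xatol=.05,fatol=1e-4))
    return r.x,r.fun
def colmask(c,col,near=None,rad=60):
    h=cv2.cvtColor(c['frame'],cv2.COLOR_RGB2HSV).astype(int); H,Sa,V=h[...,0],h[...,1],h[...,2]
    m={'red':((H<6)|(H>174))&(Sa>170)&(V>90),'blue':(H>108)&(H<130)&(Sa>150)&(V>60),'green':(H>45)&(H<80)&(Sa>120)&(V>50),'white':(Sa<45)&(V>120),'yellow':(H>22)&(H<32)&(Sa>190)&(V>100),'carrier':(H>95)&(H<125)&(Sa>120)}[col]
    m=m.astype(np.uint8)
    n,L,st,ce=cv2.connectedComponentsWithStats(m)
    if near is None: return m
    best=[i for i in range(1,n) if st[i,4]>=12]; i=min(best,key=lambda i:np.hypot(*(ce[i]-near))); return (L==i)
TOP=[(-11,11,-22,22,80,95)]
def off(b,z): return [(a,bb,c,d,e+z,f+z) for a,bb,c,d,e,f in b]
E
python3 - <<'E'
from fit import *
T=manip.capture('top');Sc=manip.capture('scene')
g={'red':(634,-192),'blue':(590,-217),'green':(529,-230),'white':(473,-249)}
G={'stand':([551,-221,.37],[(-118,118,-44,44,0,26),(118,132,-44,44,0,30)]),'carrier':([546,205,-.3],[(-118,118,-44,44,0,26),(118,132,-44,44,0,30)])}
for s,(p,b) in G.items():
    yb=[(118,132,-44,44,0,30)]
    # rough centre of the yellow block
    R=lambda a:np.array([[np.cos(a),-np.sin(a)],[np.sin(a),np.cos(a)]])
    w=np.array(p[:2])+R(p[2])@[125,0]; v=[]
    for c in(T,Sc):
        m=colmask(c,'yellow',proj(c,[*w,25])); v.append((c,m)); print(s,'yel',m.sum())
    print(' yellow fit',[np.round(q,3) for q in fit(v,yb,p)],[np.round(fit([k],yb,p)[0],3) for k in v])
    if s=='carrier':
        vv=[(c,colmask(c,'carrier',proj(c,[*p[:2],20]))|m) for c,m in v]
        for nm,k in(('both',vv),('top',vv[:1]),('sc',vv[1:])): print(' ',nm,[np.round(q,3) for q in fit(k,b,p)])
for n,p in g.items():
    v=[(c,colmask(c,n,proj(c,[*p,95]))) for c in(T,Sc)]; p0=[*p,.35]
    print(n,[int(m.sum()) for _,m in v],[np.round(q,3) for q in fit(v,off(TOP,8),p0)],[np.round(fit([k],off(TOP,8),p0)[0],3) for k in v])
for n,p in {'red':(654,-246),'blue':(597,-266),'green':(546,-283),'white':(488,-300)}.items():
    v=[(c,colmask(c,n,proj(c,[*p,16]))) for c in(T,Sc)]; print('tag',n,[int(m.sum()) for _,m in v],[np.round(q,3) for q in fit(v,[(-20,20,-9,9,10,16)],[*p,.35])])
E
```

```text
stand yel 160
stand yel 791
 yellow fit [array([ 5.54530e+02, -2.24514e+02,  3.62000e-01]), np.float64(0.998)] [array([ 5.56861e+02, -2.22822e+02,  3.32000e-01]), array([ 5.53866e+02, -2.24486e+02,  3.67000e-01])]
carrier yel 166
carrier yel 521
 yellow fit [array([ 5.4790e+02,  1.9811e+02, -2.9300e-01]), np.float64(0.979)] [array([ 5.51757e+02,  2.08315e+02, -3.88000e-01]), array([ 5.44778e+02,  1.92912e+02, -2.23000e-01])]
  both [array([ 5.47001e+02,  2.03513e+02, -3.55000e-01]), np.float64(0.402)]
  top [array([ 5.48019e+02,  2.00278e+02, -3.13000e-01]), np.float64(0.208)]
  sc [array([ 5.45356e+02,  2.07383e+02, -3.53000e-01]), np.float64(0.17)]
red [177, 507] [array([ 6.37603e+02, -1.89870e+02,  4.03000e-01]), np.float64(0.498)] [array([ 6.37883e+02, -1.90460e+02,  3.93000e-01]), array([ 6.36248e+02, -1.88993e+02,  4.39000e-01])]
blue [159, 480] [array([ 5.83950e+02, -2.11527e+02,  4.01000e-01]), np.float64(0.611)] [array([ 5.84389e+02, -2.12099e+02,  3.94000e-01]), array([ 5.83356e+02, -2.10772e+02,  4.92000e-01])]
green [158, 451] [array([ 5.28082e+02, -2.27844e+02,  3.54000e-01]), np.float64(0.601)] [array([ 5.27939e+02, -2.27386e+02,  3.28000e-01]), array([ 5.26747e+02, -2.27144e+02,  4.79000e-01])]
white [1242, 271] [array([ 462.303, -242.978,    0.699]), np.float64(1.907)] [array([ 4.70461e+02, -2.46965e+02,  3.54000e-01]), array([ 457.418, -239.27 ,    0.671])]
tag red [84, 379] [array([ 6.52584e+02, -2.45447e+02,  3.37000e-01]), np.float64(0.764)]
tag blue [78, 319] [array([ 5.97726e+02, -2.63165e+02,  3.42000e-01]), np.float64(0.957)]
tag green [91, 308] [array([ 5.43797e+02, -2.83011e+02,  3.41000e-01]), np.float64(0.648)]
tag white [1242, 506] [array([ 5.00015e+02, -2.98805e+02,  2.41000e-01]), np.float64(1.315)]
```

```bash
cat > ov.py <<'E'
from fit import *
def wire(img,c,boxes,p,k,l,col):
    x,y,a=p; R=np.array([[np.cos(a),-np.sin(a)],[np.sin(a),np.cos(a)]])
    for b in boxes:
        P=np.array([[((proj(c,[*(R@[b[i],b[j]]+[x,y]),b[4+w]])-l+.5)*k) for i,j in((0,2),(1,2),(1,3),(0,3))] for w in(0,1)])
        cv2.polylines(img,[np.round(P[1]).astype(np.int32)],True,col,1,cv2.LINE_AA)
        cv2.polylines(img,[np.round(P[0]).astype(np.int32)],True,tuple(q//2 for q in col),1,cv2.LINE_AA)
def crop(c,l,s,k): 
    return cv2.resize(c['frame'][l[1]:l[1]+s[1],l[0]:l[0]+s[0]],None,fx=k,fy=k,interpolation=cv2.INTER_CUBIC)
TRAY=[(-118,118,-44,44,0,26),(118,132,-44,44,0,30)]+[(x-27,x+27,-40,40,8,26) for x in(-87,-29,29,87)]
E
python3 - <<'E'
from ov import *
T=manip.capture('top');Sc=manip.capture('scene'); print(T.keys())
for c in(T,Sc):
    m=manip.masks_of(c,'carrier')[0]; M=m['mask']; print(m['conf'],m['bbox'],M.sum(),[np.round(q,3) for q in fit([(c,M)],TRAY[:2],[547,203,-.33])])
ca=[548,201,-.33]; st=[553.2,-221.5,.333]
A=crop(T,(175,110),(85,130),4.6);wire(A,T,TRAY,ca,4.6,np.array([175,110]),(255,255,0))
B=crop(T,(345,110),(85,130),4.6);wire(B,T,TRAY,st,4.6,np.array([345,110]),(255,0,255))
for p in([637.6,-190,.4],[584,-212,.395],[528,-227.5,.34],[470.5,-247,.35]): wire(B,T,off(TOP,8),p,4.6,np.array([345,110]),(0,255,255))
save(T,'ov1',np.hstack([A,B]))
A=crop(Sc,(355,140),(120,85),3.3);wire(A,Sc,TRAY,ca,3.3,np.array([355,140]),(255,255,0))
B=crop(Sc,(150,200),(200,155),2.6);wire(B,Sc,TRAY,st,2.6,np.array([150,200]),(255,0,255))
for p in([637.6,-190,.4],[584,-212,.395],[528,-227.5,.34],[470.5,-247,.35]): wire(B,Sc,off(TOP,8),p,2.6,np.array([150,200]),(0,255,255))
H=np.zeros((600,800,3),np.uint8);H[:A.shape[0],:A.shape[1]]=A; save(Sc,'ov2',A); save(Sc,'ov3',B)
E
```

```text
dict_keys(['frame', 'fovy', 'cx', 'cy', 'camera_from_world', 'shot'])
0.7 [175.7, 121.7, 68.8, 114.5] 4091 [array([ 5.47758e+02,  2.02701e+02, -3.28000e-01]), np.float64(0.081)]
0.7 [357.6, 147.9, 114.2, 77.4] 3978 [array([ 5.47028e+02,  2.04625e+02, -3.44000e-01]), np.float64(0.044)]
```

View pics/ov1.png

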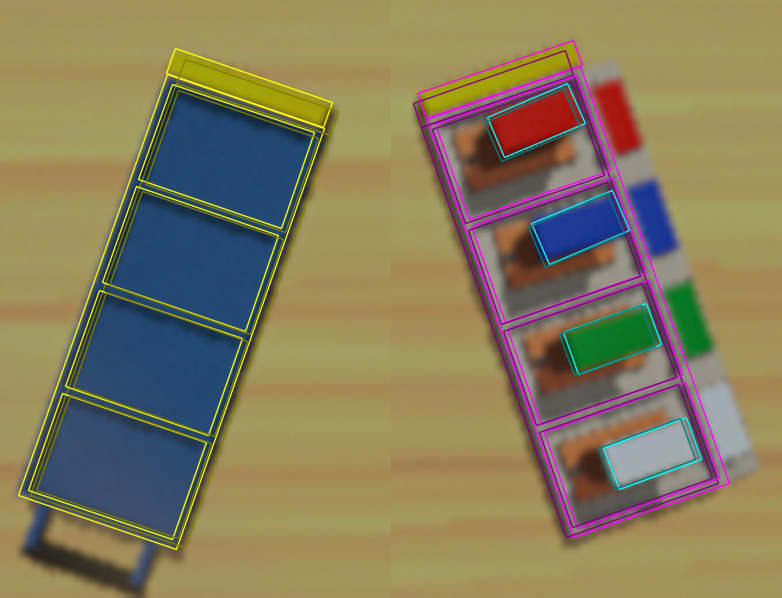

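View pics/ov3.png

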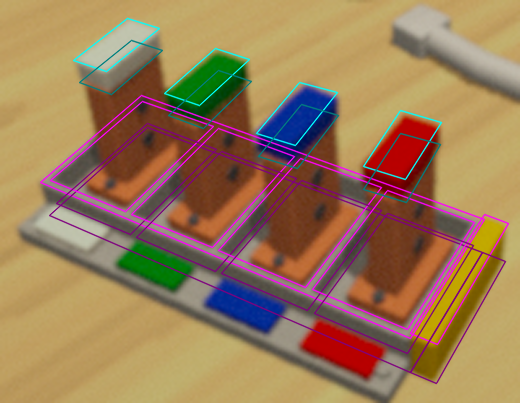

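Call:
play_rows:
  commands:
    - {"tx": 190,"ty": -352,"tz": 0,"rz": 0.43,"grip": 1}
    - {"tx": 190,"ty": -352,"tz": 0,"rz": 0.43,"grip": 1}
    - {"tx": 190,"ty": -352,"tz": 0,"rz": 0.43,"grip": 1}
    - {"tx": 190,"ty": -352,"tz": 0,"rz": 0.43,"grip": 1}
    - {"tx": 190,"ty": -352,"tz": 0,"rz": 0.43,"grip": 1}
    - {"tx": 190,"ty": -352,"tz": 0,"rz": 0.43,"grip": 1}
    - {"tx": 190,"ty": -352,"tz": 0,"rz": 0.43,"grip": 1}
    - {"tx": 190,"ty": -352,"tz": 0,"rz": 0.43,"grip": 1}
    - {"tx": 190,"ty": -352,"tz": 0,"rz": 0.43,"grip": 1}
    - {"tx": 190,"ty": -352,"tz": 0,"rz": 0.43,"grip": 1}

```text
validation failed for argument at $.co...
```

Call:
play_rows:
  commands:
    - {"rx": 0,"ry": 0,"rz": 0.43,"tx": 190,"ty": -352,"tz": 0,"grip": 1}
    - {"rx": 0,"ry": 0,"rz": 0.43,"tx": 190,"ty": -352,"tz": 0,"grip": 1}
    - {"rx": 0,"ry": 0,"rz": 0.43,"tx": 190,"ty": -352,"tz": 0,"grip": 1}
    - {"rx": 0,"ry": 0,"rz": 0.43,"tx": 190,"ty": -352,"tz": 0,"grip": 1}
    - {"rx": 0,"ry": 0,"rz": 0.43,"tx": 190,"ty": -352,"tz": 0,"grip": 1}
    - {"rx": 0,"ry": 0,"rz": 0.43,"tx": 190,"ty": -352,"tz": 0,"grip": 1}
    - {"rx": 0,"ry": 0,"rz": 0.43,"tx": 190,"ty": -352,"tz": 0,"grip": 1}
    - {"rx": 0,"ry": 0,"rz": 0.43,"tx": 190,"ty": -352,"tz": 0,"grip": 1}
    - {"rx": 0,"ry": 0,"rz": 0.43,"tx": 190,"ty": -352,"tz": 0,"grip": 1}
    - {"rx": 0,"ry": 0,"rz": 0.43,"tx": 190,"ty": -352,"tz": 0,"grip": 1}

```text
time: 2.6
position: [447.5, 161.1, 250.3]
ee_rot: [-2.262, -2.18, -0.0]
ft_force: [-0.9, 0.1, -1.2]
finger_gap: 0.998
```

Call:
play_rows:
  commands:
    - {"rx": 0,"ry": 0,"rz": 0.43,"tx": 190.8,"ty": -352.5,"tz": -30,"grip": 1}
    - {"rx": 0,"ry": 0,"rz": 0.43,"tx": 190.8,"ty": -352.5,"tz": -30,"grip": 1}
    - {"rx": 0,"ry": 0,"rz": 0.43,"tx": 190.8,"ty": -352.5,"tz": -30,"grip": 1}
    - {"rx": 0,"ry": 0,"rz": 0.43,"tx": 190.8,"ty": -352.5,"tz": -30,"grip": 1}
    - {"rx": 0,"ry": 0,"rz": 0.43,"tx": 190.8,"ty": -352.5,"tz": -30,"grip": 1}
    - {"rx": 0,"ry": 0,"rz": 0.43,"tx": 190.8,"ty": -352.5,"tz": -30,"grip": 1}
    - {"rx": 0,"ry": 0,"rz": 0.43,"tx": 190.8,"ty": -352.5,"tz": -30,"grip": 1}
    - {"rx": 0,"ry": 0,"rz": 0.43,"tx": 190.8,"ty": -352.5,"tz": -30,"grip": 1}
    - {"rx": 0,"ry": 0,"rz": 0.43,"tx": 190.8,"ty": -352.5,"tz": -30,"grip": 1}
    - {"rx": 0,"ry": 0,"rz": 0.43,"tx": 190.8,"ty": -352.5,"tz": -30,"grip": 1}

```text
time: 3.6
position: [638.6, -190.2, 218.7]
ee_rot: [-1.74, -2.614, -0.0]
ft_force: [-0.1, 0.9, -0.6]
finger_gap: 0.999
```

Run:
```python
from ov import *
Sc=manip.capture('scene'); o=manip.get_obs(); print(o['time'],np.round(o['position'],1),np.round(o['ee_rot'],3))
save(Sc,'g1',crop(Sc,(120,60),(300,225),2.6))
```

```text
3.65 [ 637.9 -188.7  219.3] [-1.737e+00 -2.615e+00 -1.000e-03]
```

View pics/g1.png

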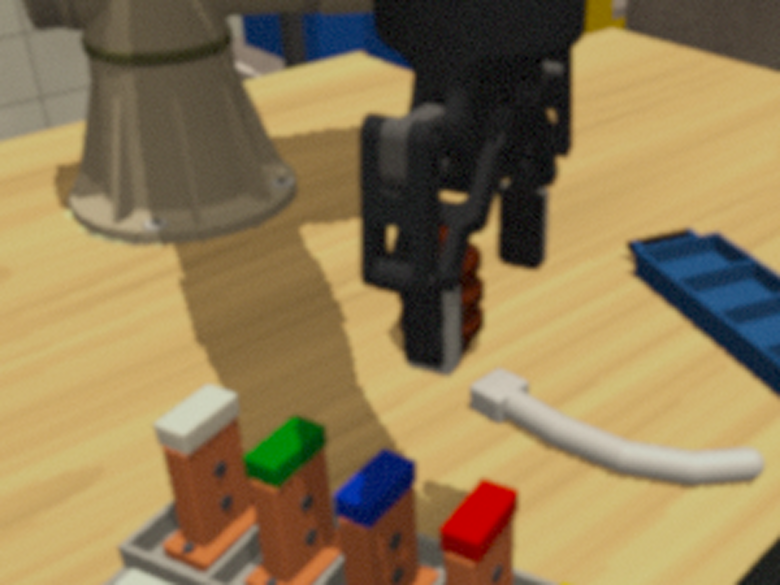

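The fingers straddle the red shoe along its y axis. Descending and gripping.

Call:
play_rows:
  commands:
    - {"rx": 0,"ry": 0,"rz": 0,"tx": 0,"ty": -0.5,"tz": -40,"grip": 1}
    - {"rx": 0,"ry": 0,"rz": 0,"tx": 0,"ty": -0.5,"tz": -80,"grip": 1}
    - {"rx": 0,"ry": 0,"rz": 0,"tx": 0,"ty": -0.5,"tz": -110,"grip": 1}
    - {"rx": 0,"ry": 0,"rz": 0,"tx": 0,"ty": -0.5,"tz": -130,"grip": 1}
    - {"rx": 0,"ry": 0,"rz": 0,"tx": 0,"ty": -0.5,"tz": -145,"grip": 1}
    - {"rx": 0,"ry": 0,"rz": 0,"tx": 0,"ty": -0.5,"tz": -145,"grip": 1}
    - {"rx": 0,"ry": 0,"rz": 0,"tx": 0,"ty": -0.5,"tz": -145,"grip": 0.3}
    - {"rx": 0,"ry": 0,"rz": 0,"tx": 0,"ty": -0.5,"tz": -145,"grip": 0.3}
    - {"rx": 0,"ry": 0,"rz": 0,"tx": 0,"ty": -0.5,"tz": -145,"grip": 0.3}
    - {"rx": 0,"ry": 0,"rz": 0,"tx": 0,"ty": -0.5,"tz": -145,"grip": 0.3}

```text
time: 4.65
position: [638.6, -190.3, 77.3]
ee_rot: [1.738, 2.614, 0.002]
ft_force: [-0.7, 1.3, 6.9]
finger_gap: 0.516
```

Call:
play_rows:
  commands:
    - {"rx": 0,"ry": 0,"rz": 0,"tx": 0,"ty": 0,"tz": 0,"grip": 0}
    - {"rx": 0,"ry": 0,"rz": 0,"tx": 0,"ty": 0,"tz": 10,"grip": 0}
    - {"rx": 0,"ry": 0,"rz": 0,"tx": 0,"ty": 0,"tz": 45,"grip": 0}
    - {"rx": 0,"ry": 0,"rz": 0,"tx": 0,"ty": 0,"tz": 85,"grip": 0}
    - {"rx": 0,"ry": 0,"rz": 0,"tx": 0,"ty": 0,"tz": 125,"grip": 0}
    - {"rx": 0,"ry": 0,"rz": 0,"tx": 0,"ty": 5,"tz": 140,"grip": 0}
    - {"rx": 0,"ry": 0,"rz": -0.04,"tx": -10,"ty": 25,"tz": 140,"grip": 0}
    - {"rx": 0,"ry": 0,"rz": -0.11,"tx": -26,"ty": 63,"tz": 140,"grip": 0}
    - {"rx": 0,"ry": 0,"rz": -0.18,"tx": -42,"ty": 103,"tz": 140,"grip": 0}
    - {"rx": 0,"ry": 0,"rz": -0.25,"tx": -58,"ty": 143,"tz": 140,"grip": 0}

```text
time: 5.65
position: [578.0, -46.5, 214.8]
ee_rot: [-2.056, -2.373, 0.001]
ft_force: [1.3, 0.9, -4.9]
finger_gap: 0.515
```

Call:
play_rows:
  commands:
    - {"rx": 0,"ry": 0,"rz": -0.07,"tx": -16,"ty": 40,"tz": 0,"grip": 0}
    - {"rx": 0,"ry": 0,"rz": -0.14,"tx": -32,"ty": 80,"tz": 0,"grip": 0}
    - {"rx": 0,"ry": 0,"rz": -0.21,"tx": -48,"ty": 120,"tz": 0,"grip": 0}
    - {"rx": 0,"ry": 0,"rz": -0.28,"tx": -64,"ty": 160,"tz": 0,"grip": 0}
    - {"rx": 0,"ry": 0,"rz": -0.35,"tx": -80,"ty": 200,"tz": 0,"grip": 0}
    - {"rx": 0,"ry": 0,"rz": -0.42,"tx": -96,"ty": 240,"tz": 0,"grip": 0}
    - {"rx": 0,"ry": 0,"rz": -0.48,"tx": -110,"ty": 268,"tz": 0,"grip": 0}
    - {"rx": 0,"ry": 0,"rz": -0.48,"tx": -114.2,"ty": 278.4,"tz": 0,"grip": 0}
    - {"rx": 0,"ry": 0,"rz": -0.48,"tx": -114.2,"ty": 278.4,"tz": 0,"grip": 0}
    - {"rx": 0,"ry": 0,"rz": -0.48,"tx": -114.2,"ty": 278.4,"tz": 0,"grip": 0}

```text
time: 6.65
position: [465.4, 230.4, 215.2]
ee_rot: [2.558, 1.823, -0.001]
ft_force: [-0.3, -0.3, -6.3]
finger_gap: 0.517
```

```bash
cat >> ov.py <<'E'
SHOE=[(-17,17,-30,30,0,10),(-9,9,-22,22,10,80),(-11,11,-22,22,80,95)]
CA=[547.5,202.5,-.333]
E
python3 - <<'E'
from ov import *
Sc=manip.capture('scene');T=manip.capture('top'); o=manip.get_obs(); print(o['time'],np.round(o['position'],1),np.round(o['ee_rot'],3),o['finger_gap'],o['ft_force'])
p=[*o['position'][:2],-.333]
l=np.array([330,60]);A=crop(Sc,l,(160,150),4);wire(A,Sc,TRAY,CA,4,l,(255,255,0));wire(A,Sc,off(SHOE,o['position'][2]-67),p,4,l,(0,255,255));save(Sc,'c1',A)
E
```

```text
6.75 [465.8 229.9 215.2] [ 2.560e+00  1.821e+00 -1.000e-03] 0.5134456631636746 [ 0.9737747   0.60917279 -5.00334281]
```

View pics/c1.png

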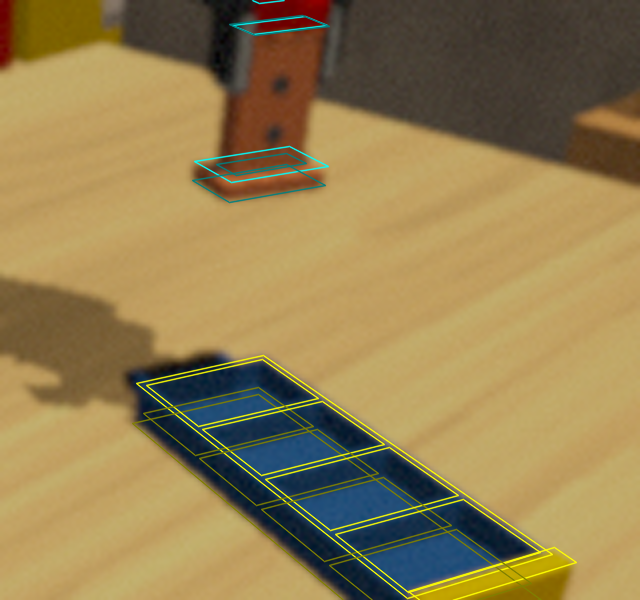

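The shoe is upright and over the bay. Lowering.

Call:
play_rows:
  commands:
    - {"rx": 0,"ry": 0,"rz": 0,"tx": 0,"ty": 0.5,"tz": -20,"grip": 0}
    - {"rx": 0,"ry": 0,"rz": 0,"tx": 0,"ty": 0.5,"tz": -50,"grip": 0}
    - {"rx": 0,"ry": 0,"rz": 0,"tx": 0,"ty": 0.5,"tz": -80,"grip": 0}
    - {"rx": 0,"ry": 0,"rz": 0,"tx": 0,"ty": 0.5,"tz": -102,"grip": 0}
    - {"rx": 0,"ry": 0,"rz": 0,"tx": 0,"ty": 0.5,"tz": -115,"grip": 0}
    - {"rx": 0,"ry": 0,"rz": 0,"tx": 0,"ty": 0.5,"tz": -124,"grip": 0}
    - {"rx": 0,"ry": 0,"rz": 0,"tx": 0,"ty": 0.5,"tz": -130,"grip": 0}
    - {"rx": 0,"ry": 0,"rz": 0,"tx": 0,"ty": 0.5,"tz": -134,"grip": 0}
    - {"rx": 0,"ry": 0,"rz": 0,"tx": 0,"ty": 0.5,"tz": -137,"grip": 0}
    - {"rx": 0,"ry": 0,"rz": 0,"tx": 0,"ty": 0.5,"tz": -137,"grip": 0}

```text
time: 7.75
position: [465.6, 231.4, 78.5]
ee_rot: [2.559, 1.823, 0.001]
ft_force: [0.1, -0.7, -6.1]
finger_gap: 0.512
```

Call:
play_rows:
  commands:
    - {"rx": 0,"ry": 0,"rz": 0,"tx": 0,"ty": 0,"tz": -1,"grip": 0}
    - {"rx": 0,"ry": 0,"rz": 0,"tx": 0,"ty": 0,"tz": -2,"grip": 0}
    - {"rx": 0,"ry": 0,"rz": 0,"tx": 0,"ty": 0,"tz": -3,"grip": 0}
    - {"rx": 0,"ry": 0,"rz": 0,"tx": 0,"ty": 0,"tz": -3,"grip": 0}

```text
time: 8.15
position: [465.9, 231.7, 77.3]
ee_rot: [2.558, 1.823, 0.003]
ft_force: [-3.7, -0.8, 8.6]
finger_gap: 0.514
```

Call:
play_rows:
  commands:
    - {"rx": 0,"ry": 0,"rz": 0,"tx": 0,"ty": 0,"tz": 0.5,"grip": 0.6}
    - {"rx": 0,"ry": 0,"rz": 0,"tx": 0,"ty": 0,"tz": 0.5,"grip": 1}
    - {"rx": 0,"ry": 0,"rz": 0,"tx": 0,"ty": 0,"tz": 0.5,"grip": 1}
    - {"rx": 0,"ry": 0,"rz": 0,"tx": 0,"ty": 0,"tz": 0.5,"grip": 1}
    - {"rx": 0,"ry": 0,"rz": 0,"tx": 0,"ty": 0,"tz": 10,"grip": 1}
    - {"rx": 0,"ry": 0,"rz": 0,"tx": 0,"ty": 0,"tz": 40,"grip": 1}
    - {"rx": 0,"ry": 0,"rz": 0,"tx": 0,"ty": 0,"tz": 80,"grip": 1}
    - {"rx": 0,"ry": 0,"rz": 0,"tx": 0,"ty": 0,"tz": 120,"grip": 1}
    - {"rx": 0,"ry": 0,"rz": 0,"tx": 0,"ty": 0,"tz": 145,"grip": 1}
    - {"rx": 0,"ry": 0,"rz": 0,"tx": 0,"ty": 0,"tz": 145,"grip": 1}

```text
time: 9.15
position: [467.7, 232.2, 225.3]
ee_rot: [2.557, 1.821, 0.013]
ft_force: [0.9, 0.5, 0.5]
finger_gap: 1.001
```

Run:
```python
from ov import *
Sc=manip.capture('scene');T=manip.capture('top'); o=manip.get_obs(); print(o['time'],np.round(o['position'],1),np.round(o['ee_rot'],3),o['finger_gap'],o['ft_force'])
p=[465.5,231.2,-.333]
l=np.array([340,120]);A=crop(Sc,l,(140,105),3.2);wire(A,Sc,TRAY,CA,3.2,l,(255,255,0));wire(A,Sc,off(SHOE,8),p,3.2,l,(0,255,255))
l=np.array([170,110]);B=crop(T,l,(90,105),3.2);wire(B,T,TRAY,CA,3.2,l,(255,255,0));save(Sc,'r1',np.hstack([A,B]))
for n,p in {'blue':(584,-212),'green':(528,-227.5)}.items():
    v=[(c,colmask(c,n,proj(c,[*p,95]))) for c in(T,Sc)]; print(n,[np.round(fit([k],off(TOP,8),[*p,.35])[0],3) for k in v])
```

```text
9.25 [465.7 231.6 221.1] [2.558 1.822 0.003] 0.997587579471262 [ 0.37634137  0.03358059 -0.11432653]
blue [array([ 5.84303e+02, -2.11989e+02,  3.75000e-01]), array([ 5.82902e+02, -2.10826e+02,  4.77000e-01])]
green [array([ 5.28294e+02, -2.27765e+02,  3.39000e-01]), array([ 5.25287e+02, -2.26299e+02,  4.23000e-01])]
```

View pics/r1.png

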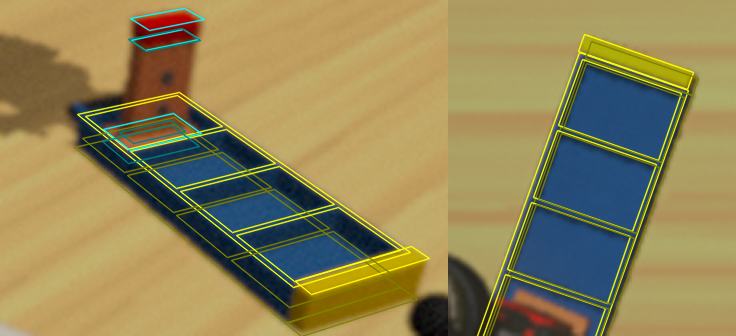

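Red is upright in the bay at -87. Next is blue.

Call:
play_rows:
  commands:
    - {"rx": 0,"ry": 0,"rz": 0.36,"tx": 59,"ty": -221,"tz": 0,"grip": 1}
    - {"rx": 0,"ry": 0,"rz": 0.36,"tx": 59,"ty": -221,"tz": 0,"grip": 1}
    - {"rx": 0,"ry": 0,"rz": 0.36,"tx": 59,"ty": -221,"tz": 0,"grip": 1}
    - {"rx": 0,"ry": 0,"rz": 0.36,"tx": 59,"ty": -221,"tz": 0,"grip": 1}
    - {"rx": 0,"ry": 0,"rz": 0.72,"tx": 118.5,"ty": -443,"tz": 0,"grip": 1}
    - {"rx": 0,"ry": 0,"rz": 0.72,"tx": 118.5,"ty": -443,"tz": 0,"grip": 1}
    - {"rx": 0,"ry": 0,"rz": 0.72,"tx": 118.5,"ty": -443,"tz": 0,"grip": 1}
    - {"rx": 0,"ry": 0,"rz": 0.72,"tx": 118.5,"ty": -443,"tz": 0,"grip": 1}
    - {"rx": 0,"ry": 0,"rz": 0.72,"tx": 118.5,"ty": -443,"tz": 0,"grip": 1}
    - {"rx": 0,"ry": 0,"rz": 0.72,"tx": 118.5,"ty": -443,"tz": 0,"grip": 1}

```text
time: 10.25
position: [583.5, -215.1, 217.9]
ee_rot: [-1.755, -2.603, 0.001]
ft_force: [-0.6, 0.5, 0.1]
finger_gap: 0.996
```

Call:
play_rows:
  commands:
    - {"rx": 0,"ry": 0,"rz": 0,"tx": 0,"ty": 0,"tz": 0,"grip": 1}

```text
time: 10.35
position: [583.5, -215.4, 217.5]
ee_rot: [-1.757, -2.601, 0.001]
ft_force: [0.0, 0.3, -0.0]
finger_gap: 0.998
```

Run:
```python
from ov import *
for _ in range(3):
    c=manip.capture('scene'); o=manip.get_obs(); print(o['time'],np.round(o['position'],1),np.round(o['qvel'],3),np.round(o['joint_positions'],4))
l=np.array([150,80]);save(c,'b1',crop(c,l,(250,200),3))
```

```text
10.4 [ 583.  -213.1  217.8] [ 0.044 -0.032 -0.031  0.011  0.008  0.004] [-4.7980e-01  4.1610e-01  1.1590e-01  1.2746e+00  2.0000e-04 -8.6380e-01]
10.45 [ 582.8 -211.6  218.3] [ 0.032 -0.026 -0.013  0.004  0.001  0.001] [-4.779e-01  4.147e-01  1.149e-01  1.275e+00  4.000e-04 -8.637e-01]
10.5 [ 582.9 -210.7  218.8] [ 0.021 -0.021 -0.005  0.002 -0.001 -0.002] [-4.7660e-01  4.1350e-01  1.1450e-01  1.2752e+00  4.0000e-04 -8.6370e-01]
```

Call:
play_rows:
  commands:
    - {"rx": 0,"ry": 0,"rz": 0,"tx": 0.3,"ty": -0.5,"tz": -40,"grip": 1}
    - {"rx": 0,"ry": 0,"rz": 0,"tx": 0.3,"ty": -0.5,"tz": -80,"grip": 1}
    - {"rx": 0,"ry": 0,"rz": 0,"tx": 0.3,"ty": -0.5,"tz": -110,"grip": 1}
    - {"rx": 0,"ry": 0,"rz": 0,"tx": 0.3,"ty": -0.5,"tz": -130,"grip": 1}
    - {"rx": 0,"ry": 0,"rz": 0,"tx": 0.3,"ty": -0.5,"tz": -145,"grip": 1}
    - {"rx": 0,"ry": 0,"rz": 0,"tx": 0.3,"ty": -0.5,"tz": -145,"grip": 1}
    - {"rx": 0,"ry": 0,"rz": 0,"tx": 0.3,"ty": -0.5,"tz": -145,"grip": 1}
    - {"rx": 0,"ry": 0,"rz": 0,"tx": 0.3,"ty": -0.5,"tz": -145,"grip": 0}
    - {"rx": 0,"ry": 0,"rz": 0,"tx": 0.3,"ty": -0.5,"tz": -145,"grip": 0}
    - {"rx": 0,"ry": 0,"rz": 0,"tx": 0.3,"ty": -0.5,"tz": -145,"grip": 0}

```text
time: 11.5
position: [584.6, -212.0, 76.5]
ee_rot: [1.752, 2.606, 0.001]
ft_force: [-6.2, 8.4, 26.4]
finger_gap: 0.519
```

Call:
play_rows:
  commands:
    - {"rx": 0,"ry": 0,"rz": 0,"tx": 0,"ty": 0,"tz": 0,"grip": 0}
    - {"rx": 0,"ry": 0,"rz": 0,"tx": 0,"ty": 0,"tz": 0,"grip": 0}

```text
time: 11.7
position: [584.6, -212.0, 76.6]
ee_rot: [1.752, 2.606, 0.001]
ft_force: [-1.7, 1.6, 5.3]
finger_gap: 0.518
```

Call:
play_rows:
  commands:
    - {"rx": 0,"ry": 0,"rz": 0,"tx": 0,"ty": 0,"tz": 10,"grip": 0}
    - {"rx": 0,"ry": 0,"rz": 0,"tx": 0,"ty": 0,"tz": 45,"grip": 0}
    - {"rx": 0,"ry": 0,"rz": 0,"tx": 0,"ty": 0,"tz": 85,"grip": 0}
    - {"rx": 0,"ry": 0,"rz": 0,"tx": 0,"ty": 0,"tz": 125,"grip": 0}
    - {"rx": 0,"ry": 0,"rz": 0,"tx": 0,"ty": 5,"tz": 140,"grip": 0}
    - {"rx": 0,"ry": 0,"rz": -0.04,"tx": -4,"ty": 25,"tz": 140,"grip": 0}
    - {"rx": 0,"ry": 0,"rz": -0.1,"tx": -10,"ty": 63,"tz": 140,"grip": 0}
    - {"rx": 0,"ry": 0,"rz": -0.17,"tx": -16,"ty": 103,"tz": 140,"grip": 0}
    - {"rx": 0,"ry": 0,"rz": -0.24,"tx": -22,"ty": 143,"tz": 140,"grip": 0}
    - {"rx": 0,"ry": 0,"rz": -0.31,"tx": -28,"ty": 183,"tz": 140,"grip": 0}

```text
time: 12.7
position: [555.0, -27.8, 214.8]
ee_rot: [-2.137, -2.3, 0.001]
ft_force: [1.0, -0.0, -5.2]
finger_gap: 0.514
```

Call:
play_rows:
  commands:
    - {"rx": 0,"ry": 0,"rz": -0.07,"tx": -6,"ty": 40,"tz": 0,"grip": 0}
    - {"rx": 0,"ry": 0,"rz": -0.14,"tx": -12,"ty": 80,"tz": 0,"grip": 0}
    - {"rx": 0,"ry": 0,"rz": -0.21,"tx": -18,"ty": 120,"tz": 0,"grip": 0}
    - {"rx": 0,"ry": 0,"rz": -0.28,"tx": -24,"ty": 160,"tz": 0,"grip": 0}
    - {"rx": 0,"ry": 0,"rz": -0.35,"tx": -30,"ty": 195,"tz": 0,"grip": 0}
    - {"rx": 0,"ry": 0,"rz": -0.39,"tx": -34,"ty": 225,"tz": 0,"grip": 0}
    - {"rx": 0,"ry": 0,"rz": -0.41,"tx": -36,"ty": 241.2,"tz": 0,"grip": 0}
    - {"rx": 0,"ry": 0,"rz": -0.41,"tx": -36,"ty": 241.2,"tz": 0,"grip": 0}
    - {"rx": 0,"ry": 0,"rz": -0.41,"tx": -36,"ty": 241.2,"tz": 0,"grip": 0}
    - {"rx": 0,"ry": 0,"rz": -0.41,"tx": -36,"ty": 241.2,"tz": 0,"grip": 0}

```text
time: 13.7
position: [520.0, 211.2, 215.0]
ee_rot: [2.559, 1.822, -0.002]
ft_force: [0.8, 0.1, -4.5]
finger_gap: 0.518
```

Call:
play_rows:
  commands:
    - {"rx": 0,"ry": 0,"rz": 0,"tx": 0,"ty": 0,"tz": -20,"grip": 0}
    - {"rx": 0,"ry": 0,"rz": 0,"tx": 0,"ty": 0,"tz": -45,"grip": 0}
    - {"rx": 0,"ry": 0,"rz": 0,"tx": 0,"ty": 0,"tz": -65,"grip": 0}
    - {"rx": 0,"ry": 0,"rz": 0,"tx": 0,"ty": 0,"tz": -80,"grip": 0}
    - {"rx": 0,"ry": 0,"rz": 0,"tx": 0,"ty": 0,"tz": -90,"grip": 0}
    - {"rx": 0,"ry": 0,"rz": 0,"tx": 0,"ty": 0,"tz": -90,"grip": 0}
    - {"rx": 0,"ry": 0,"rz": 0,"tx": 0,"ty": 0,"tz": -90,"grip": 0}

```text
time: 14.4
position: [520.6, 211.7, 125.8]
ee_rot: [2.559, 1.822, 0.001]
ft_force: [0.9, 0.8, -5.4]
finger_gap: 0.517
```

Run:
```python
from ov import *
Sc=manip.capture('scene'); o=manip.get_obs(); print(o['time'],np.round(o['position'],1),np.round(o['ee_rot'],3),o['finger_gap'],o['ft_force'])
p=[*o['position'][:2],-.333]
l=np.array([340,80]);A=crop(Sc,l,(140,140),4);wire(A,Sc,TRAY,CA,4,l,(255,255,0));wire(A,Sc,off(SHOE,o['position'][2]-68),p,4,l,(0,255,255));save(Sc,'c2',A)
```

```text
14.45 [520.9 211.9 126.2] [2.559e+00 1.822e+00 2.000e-03] 0.5105858256884029 [-0.04160124 -0.46474265 -5.49551989]
```

View pics/c2.png

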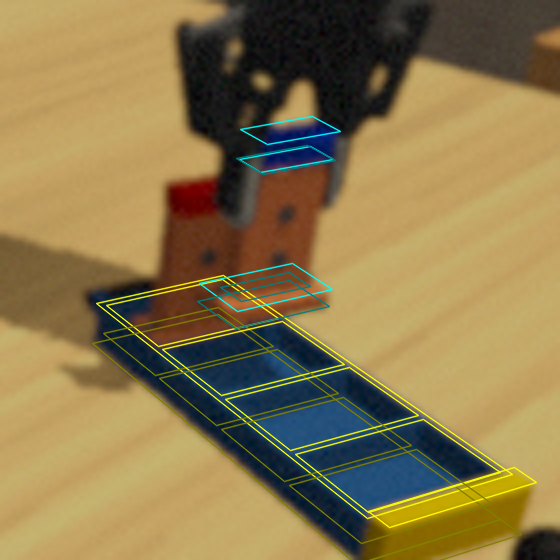

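Aligned with the bay and upright. Lowering blue.

Call:
play_rows:
  commands:
    - {"rx": 0,"ry": 0,"rz": 0,"tx": 0,"ty": 0,"tz": -12,"grip": 0}
    - {"rx": 0,"ry": 0,"rz": 0,"tx": 0,"ty": 0,"tz": -25,"grip": 0}
    - {"rx": 0,"ry": 0,"rz": 0,"tx": 0,"ty": 0,"tz": -34,"grip": 0}
    - {"rx": 0,"ry": 0,"rz": 0,"tx": 0,"ty": 0,"tz": -41,"grip": 0}
    - {"rx": 0,"ry": 0,"rz": 0,"tx": 0,"ty": 0,"tz": -45,"grip": 0}
    - {"rx": 0,"ry": 0,"rz": 0,"tx": 0,"ty": 0,"tz": -47,"grip": 0}
    - {"rx": 0,"ry": 0,"rz": 0,"tx": 0,"ty": 0,"tz": -48,"grip": 0}
    - {"rx": 0,"ry": 0,"rz": 0,"tx": 0,"ty": 0,"tz": -49,"grip": 0}
    - {"rx": 0,"ry": 0,"rz": 0,"tx": 0,"ty": 0,"tz": -50,"grip": 0}
    - {"rx": 0,"ry": 0,"rz": 0,"tx": 0,"ty": 0,"tz": -50,"grip": 0}

```text
time: 15.45
position: [520.7, 212.3, 76.7]
ee_rot: [2.558, 1.822, 0.003]
ft_force: [-2.0, -0.7, 3.4]
finger_gap: 0.517
```

Call:
play_rows:
  commands:
    - {"rx": 0,"ry": 0,"rz": 0,"tx": 0,"ty": 0,"tz": 0,"grip": 0.6}
    - {"rx": 0,"ry": 0,"rz": 0,"tx": 0,"ty": 0,"tz": 0,"grip": 1}
    - {"rx": 0,"ry": 0,"rz": 0,"tx": 0,"ty": 0,"tz": 0,"grip": 1}
    - {"rx": 0,"ry": 0,"rz": 0,"tx": 0,"ty": 0,"tz": 0,"grip": 1}
    - {"rx": 0,"ry": 0,"rz": 0,"tx": 0,"ty": 0,"tz": 10,"grip": 1}
    - {"rx": 0,"ry": 0,"rz": 0,"tx": 0,"ty": 0,"tz": 40,"grip": 1}
    - {"rx": 0,"ry": 0,"rz": 0,"tx": 0,"ty": 0,"tz": 80,"grip": 1}
    - {"rx": 0,"ry": 0,"rz": 0,"tx": 0,"ty": 0,"tz": 115,"grip": 1}
    - {"rx": 0,"ry": 0,"rz": 0,"tx": 0,"ty": 0,"tz": 135,"grip": 1}
    - {"rx": 0,"ry": 0,"rz": 0,"tx": 0,"ty": 0,"tz": 145,"grip": 1}

```text
time: 16.45
position: [521.3, 212.4, 223.6]
ee_rot: [2.557, 1.822, 0.007]
ft_force: [0.4, 0.3, -0.5]
finger_gap: 1.0
```

Call:
play_rows:
  commands:
    - {"rx": 0,"ry": 0,"rz": 0.07,"tx": 1,"ty": -35,"tz": 0,"grip": 1}
    - {"rx": 0,"ry": 0,"rz": 0.14,"tx": 2,"ty": -80,"tz": 0,"grip": 1}
    - {"rx": 0,"ry": 0,"rz": 0.21,"tx": 3,"ty": -128,"tz": 0,"grip": 1}
    - {"rx": 0,"ry": 0,"rz": 0.28,"tx": 4,"ty": -176,"tz": 0,"grip": 1}
    - {"rx": 0,"ry": 0,"rz": 0.35,"tx": 5,"ty": -224,"tz": 0,"grip": 1}
    - {"rx": 0,"ry": 0,"rz": 0.42,"tx": 6,"ty": -272,"tz": 0,"grip": 1}
    - {"rx": 0,"ry": 0,"rz": 0.5,"tx": 7,"ty": -320,"tz": 0,"grip": 1}
    - {"rx": 0,"ry": 0,"rz": 0.57,"tx": 7.5,"ty": -365,"tz": 0,"grip": 1}
    - {"rx": 0,"ry": 0,"rz": 0.63,"tx": 7.8,"ty": -405,"tz": 0,"grip": 1}
    - {"rx": 0,"ry": 0,"rz": 0.67,"tx": 7.8,"ty": -430,"tz": 0,"grip": 1}

```text
time: 17.45
position: [527.3, -220.8, 219.6]
ee_rot: [-1.817, -2.562, 0.001]
ft_force: [-0.3, 0.8, -0.3]
finger_gap: 0.998
```

Call:
play_rows:
  commands:
    - {"rx": 0,"ry": 0,"rz": 0,"tx": 0,"ty": -9.5,"tz": 0,"grip": 1}
    - {"rx": 0,"ry": 0,"rz": 0,"tx": 0,"ty": -9.5,"tz": 0,"grip": 1}
    - {"rx": 0,"ry": 0,"rz": 0,"tx": 0,"ty": -9.5,"tz": -20,"grip": 1}
    - {"rx": 0,"ry": 0,"rz": 0,"tx": 0,"ty": -9.5,"tz": -50,"grip": 1}
    - {"rx": 0,"ry": 0,"rz": 0,"tx": 0,"ty": -9.5,"tz": -80,"grip": 1}
    - {"rx": 0,"ry": 0,"rz": 0,"tx": 0,"ty": -9.5,"tz": -110,"grip": 1}
    - {"rx": 0,"ry": 0,"rz": 0,"tx": 0,"ty": -9.5,"tz": -130,"grip": 1}
    - {"rx": 0,"ry": 0,"rz": 0,"tx": 0,"ty": -9.5,"tz": -145,"grip": 1}
    - {"rx": 0,"ry": 0,"rz": 0,"tx": 0,"ty": -9.5,"tz": -145,"grip": 1}
    - {"rx": 0,"ry": 0,"rz": 0,"tx": 0,"ty": -9.5,"tz": -145,"grip": 1}

```text
time: 18.45
position: [527.9, -226.0, 75.5]
ee_rot: [-1.815, -2.563, -0.0]
ft_force: [-0.4, -0.5, 0.0]
finger_gap: 1.003
```

Call:
play_rows:
  commands:
    - {"rx": 0,"ry": 0,"rz": 0,"tx": 0,"ty": 0,"tz": 0,"grip": 0.3}
    - {"rx": 0,"ry": 0,"rz": 0,"tx": 0,"ty": 0,"tz": 0,"grip": 0}
    - {"rx": 0,"ry": 0,"rz": 0,"tx": 0,"ty": 0,"tz": 0,"grip": 0}
    - {"rx": 0,"ry": 0,"rz": 0,"tx": 0,"ty": 0,"tz": 0,"grip": 0}
    - {"rx": 0,"ry": 0,"rz": 0,"tx": 0,"ty": 0,"tz": 0,"grip": 0}

```text
time: 18.95
position: [528.6, -227.5, 76.5]
ee_rot: [1.816, 2.561, 0.001]
ft_force: [-0.5, 1.4, 6.0]
finger_gap: 0.509
```

Call:
play_rows:
  commands:
    - {"rx": 0,"ry": 0,"rz": 0,"tx": 0,"ty": 0,"tz": 10,"grip": 0}
    - {"rx": 0,"ry": 0,"rz": 0,"tx": 0,"ty": 0,"tz": 45,"grip": 0}
    - {"rx": 0,"ry": 0,"rz": 0,"tx": 0,"ty": 0,"tz": 85,"grip": 0}
    - {"rx": 0,"ry": 0,"rz": 0,"tx": 0,"ty": 0,"tz": 125,"grip": 0}
    - {"rx": 0,"ry": 0,"rz": 0,"tx": 0,"ty": 5,"tz": 140,"grip": 0}
    - {"rx": 0,"ry": 0,"rz": -0.04,"tx": 3,"ty": 25,"tz": 140,"grip": 0}
    - {"rx": 0,"ry": 0,"rz": -0.1,"tx": 7,"ty": 63,"tz": 140,"grip": 0}
    - {"rx": 0,"ry": 0,"rz": -0.16,"tx": 12,"ty": 103,"tz": 140,"grip": 0}
    - {"rx": 0,"ry": 0,"rz": -0.22,"tx": 16,"ty": 143,"tz": 140,"grip": 0}
    - {"rx": 0,"ry": 0,"rz": -0.28,"tx": 20,"ty": 183,"tz": 140,"grip": 0}

```text
time: 19.95
position: [547.0, -42.9, 214.6]
ee_rot: [-2.159, -2.279, 0.002]
ft_force: [0.5, -0.5, -6.1]
finger_gap: 0.511
```

Call:
play_rows:
  commands:
    - {"rx": 0,"ry": 0,"rz": -0.07,"tx": 5,"ty": 40,"tz": 0,"grip": 0}
    - {"rx": 0,"ry": 0,"rz": -0.14,"tx": 10,"ty": 80,"tz": 0,"grip": 0}
    - {"rx": 0,"ry": 0,"rz": -0.21,"tx": 14,"ty": 120,"tz": 0,"grip": 0}
    - {"rx": 0,"ry": 0,"rz": -0.28,"tx": 18,"ty": 160,"tz": 0,"grip": 0}
    - {"rx": 0,"ry": 0,"rz": -0.34,"tx": 22,"ty": 195,"tz": 0,"grip": 0}
    - {"rx": 0,"ry": 0,"rz": -0.38,"tx": 25,"ty": 223,"tz": 0,"grip": 0}
    - {"rx": 0,"ry": 0,"rz": -0.39,"tx": 27,"ty": 237.5,"tz": 0,"grip": 0}
    - {"rx": 0,"ry": 0,"rz": -0.39,"tx": 27,"ty": 237.5,"tz": 0,"grip": 0}
    - {"rx": 0,"ry": 0,"rz": -0.39,"tx": 27,"ty": 237.5,"tz": 0,"grip": 0}
    - {"rx": 0,"ry": 0,"rz": -0.39,"tx": 27,"ty": 237.5,"tz": 0,"grip": 0}

```text
time: 20.95
position: [574.5, 192.2, 214.8]
ee_rot: [-2.559, -1.822, 0.002]
ft_force: [0.5, 0.1, -7.0]
finger_gap: 0.506
```

Call:
play_rows:
  commands:
    - {"rx": 0,"ry": 0,"rz": 0,"tx": 0,"ty": 0,"tz": -20,"grip": 0}
    - {"rx": 0,"ry": 0,"rz": 0,"tx": 0,"ty": 0,"tz": -45,"grip": 0}
    - {"rx": 0,"ry": 0,"rz": 0,"tx": 0,"ty": 0,"tz": -65,"grip": 0}
    - {"rx": 0,"ry": 0,"rz": 0,"tx": 0,"ty": 0,"tz": -80,"grip": 0}
    - {"rx": 0,"ry": 0,"rz": 0,"tx": 0,"ty": 0,"tz": -90,"grip": 0}
    - {"rx": 0,"ry": 0,"rz": 0,"tx": 0,"ty": 0,"tz": -90,"grip": 0}
    - {"rx": 0,"ry": 0,"rz": 0,"tx": 0,"ty": 0,"tz": -90,"grip": 0}

```text
time: 21.65
position: [575.3, 192.7, 125.8]
ee_rot: [2.559, 1.822, 0.001]
ft_force: [-0.4, 0.8, -5.4]
finger_gap: 0.508
```

Run:
```python
from ov import *
Sc=manip.capture('scene'); o=manip.get_obs(); print(o['time'],np.round(o['position'],1),np.round(o['ee_rot'],3),o['finger_gap'],o['ft_force'])
p=[*o['position'][:2],-.333]
l=np.array([340,80]);A=crop(Sc,l,(140,140),4);wire(A,Sc,TRAY,CA,4,l,(255,255,0));wire(A,Sc,off(SHOE,o['position'][2]-68),p,4,l,(0,255,255));save(Sc,'c3',A)
```

```text
21.7 [575.6 192.9 126.3] [2.559e+00 1.822e+00 2.000e-03] 0.5116159456942955 [ 0.38892759 -0.08069404 -7.0487441 ]
```

View pics/c3.png

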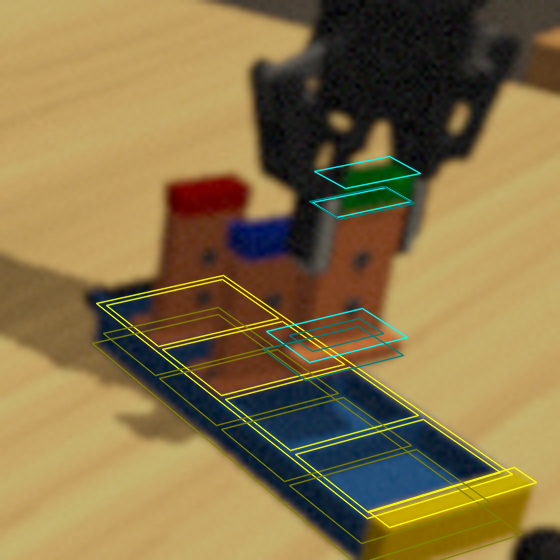

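Red and blue stand upright in their bays, and green is well aligned over its own. Lowering and releasing.

Call:
play_rows:
  commands:
    - {"rx": 0,"ry": 0,"rz": 0,"tx": 0,"ty": 0,"tz": -12,"grip": 0}
    - {"rx": 0,"ry": 0,"rz": 0,"tx": 0,"ty": 0,"tz": -25,"grip": 0}
    - {"rx": 0,"ry": 0,"rz": 0,"tx": 0,"ty": 0,"tz": -34,"grip": 0}
    - {"rx": 0,"ry": 0,"rz": 0,"tx": 0,"ty": 0,"tz": -41,"grip": 0}
    - {"rx": 0,"ry": 0,"rz": 0,"tx": 0,"ty": 0,"tz": -45,"grip": 0}
    - {"rx": 0,"ry": 0,"rz": 0,"tx": 0,"ty": 0,"tz": -47,"grip": 0}
    - {"rx": 0,"ry": 0,"rz": 0,"tx": 0,"ty": 0,"tz": -48,"grip": 0}
    - {"rx": 0,"ry": 0,"rz": 0,"tx": 0,"ty": 0,"tz": -49,"grip": 0}
    - {"rx": 0,"ry": 0,"rz": 0,"tx": 0,"ty": 0,"tz": -50,"grip": 0}
    - {"rx": 0,"ry": 0,"rz": 0,"tx": 0,"ty": 0,"tz": -50,"grip": 0}

```text
time: 22.7
position: [575.4, 193.3, 76.6]
ee_rot: [2.558, 1.822, 0.002]
ft_force: [-1.6, -0.4, 2.6]
finger_gap: 0.507
```

Call:
play_rows:
  commands:
    - {"rx": 0,"ry": 0,"rz": 0,"tx": 0,"ty": 0,"tz": 0,"grip": 0.6}
    - {"rx": 0,"ry": 0,"rz": 0,"tx": 0,"ty": 0,"tz": 0,"grip": 1}
    - {"rx": 0,"ry": 0,"rz": 0,"tx": 0,"ty": 0,"tz": 0,"grip": 1}
    - {"rx": 0,"ry": 0,"rz": 0,"tx": 0,"ty": 0,"tz": 0,"grip": 1}
    - {"rx": 0,"ry": 0,"rz": 0,"tx": 0,"ty": 0,"tz": 10,"grip": 1}
    - {"rx": 0,"ry": 0,"rz": 0,"tx": 0,"ty": 0,"tz": 40,"grip": 1}
    - {"rx": 0,"ry": 0,"rz": 0,"tx": 0,"ty": 0,"tz": 80,"grip": 1}
    - {"rx": 0,"ry": 0,"rz": 0,"tx": 0,"ty": 0,"tz": 115,"grip": 1}
    - {"rx": 0,"ry": 0,"rz": 0,"tx": 0,"ty": 0,"tz": 135,"grip": 1}
    - {"rx": 0,"ry": 0,"rz": 0,"tx": 0,"ty": 0,"tz": 145,"grip": 1}

```text
time: 23.7
position: [576.1, 193.4, 223.8]
ee_rot: [2.557, 1.822, 0.007]
ft_force: [1.2, 0.5, -0.4]
finger_gap: 1.0
```

Call:
play_rows:
  commands:
    - {"rx": 0,"ry": 0,"rz": 0.07,"tx": -8,"ty": -35,"tz": 0,"grip": 1}
    - {"rx": 0,"ry": 0,"rz": 0.14,"tx": -19,"ty": -80,"tz": 0,"grip": 1}
    - {"rx": 0,"ry": 0,"rz": 0.21,"tx": -30,"ty": -126,"tz": 0,"grip": 1}
    - {"rx": 0,"ry": 0,"rz": 0.28,"tx": -41,"ty": -172,"tz": 0,"grip": 1}
    - {"rx": 0,"ry": 0,"rz": 0.35,"tx": -52,"ty": -218,"tz": 0,"grip": 1}
    - {"rx": 0,"ry": 0,"rz": 0.42,"tx": -63,"ty": -264,"tz": 0,"grip": 1}
    - {"rx": 0,"ry": 0,"rz": 0.5,"tx": -74,"ty": -310,"tz": 0,"grip": 1}
    - {"rx": 0,"ry": 0,"rz": 0.57,"tx": -84,"ty": -355,"tz": 0,"grip": 1}
    - {"rx": 0,"ry": 0,"rz": 0.63,"tx": -94,"ty": -395,"tz": 0,"grip": 1}
    - {"rx": 0,"ry": 0,"rz": 0.68,"tx": -101.4,"ty": -425,"tz": 0,"grip": 1}

```text
time: 24.7
position: [472.3, -234.1, 219.8]
ee_rot: [-1.803, -2.571, 0.0]
ft_force: [0.4, 0.7, -0.1]
finger_gap: 1.001
```

Call:
play_rows:
  commands:
    - {"rx": 0,"ry": 0,"rz": 0,"tx": -3,"ty": -15,"tz": 0,"grip": 1}
    - {"rx": 0,"ry": 0,"rz": 0,"tx": -3,"ty": -15,"tz": 0,"grip": 1}
    - {"rx": 0,"ry": 0,"rz": 0,"tx": -3,"ty": -15,"tz": -20,"grip": 1}
    - {"rx": 0,"ry": 0,"rz": 0,"tx": -3,"ty": -15,"tz": -50,"grip": 1}
    - {"rx": 0,"ry": 0,"rz": 0,"tx": -3,"ty": -15,"tz": -80,"grip": 1}
    - {"rx": 0,"ry": 0,"rz": 0,"tx": -3,"ty": -15,"tz": -110,"grip": 1}
    - {"rx": 0,"ry": 0,"rz": 0,"tx": -3,"ty": -15,"tz": -130,"grip": 1}
    - {"rx": 0,"ry": 0,"rz": 0,"tx": -3,"ty": -15,"tz": -145,"grip": 1}
    - {"rx": 0,"ry": 0,"rz": 0,"tx": -3,"ty": -15,"tz": -145,"grip": 1}
    - {"rx": 0,"ry": 0,"rz": 0,"tx": -3,"ty": -15,"tz": -145,"grip": 1}

```text
time: 25.7
position: [470.7, -245.7, 75.4]
ee_rot: [-1.802, -2.572, -0.001]
ft_force: [0.3, 0.1, -0.2]
finger_gap: 1.006
```

Call:
play_rows:
  commands:
    - {"rx": 0,"ry": 0,"rz": 0,"tx": 0,"ty": 0,"tz": 0,"grip": 0.3}
    - {"rx": 0,"ry": 0,"rz": 0,"tx": 0,"ty": 0,"tz": 0,"grip": 0}
    - {"rx": 0,"ry": 0,"rz": 0,"tx": 0,"ty": 0,"tz": 0,"grip": 0}
    - {"rx": 0,"ry": 0,"rz": 0,"tx": 0,"ty": 0,"tz": 0,"grip": 0}
    - {"rx": 0,"ry": 0,"rz": 0,"tx": 0,"ty": 0,"tz": 0,"grip": 0}

```text
time: 26.2
position: [471.0, -246.9, 76.4]
ee_rot: [1.804, 2.571, 0.001]
ft_force: [-1.0, 1.7, 6.8]
finger_gap: 0.51
```

Call:
play_rows:
  commands:
    - {"rx": 0,"ry": 0,"rz": 0,"tx": 0,"ty": 0,"tz": 10,"grip": 0}
    - {"rx": 0,"ry": 0,"rz": 0,"tx": 0,"ty": 0,"tz": 45,"grip": 0}
    - {"rx": 0,"ry": 0,"rz": 0,"tx": 0,"ty": 0,"tz": 85,"grip": 0}
    - {"rx": 0,"ry": 0,"rz": 0,"tx": 0,"ty": 0,"tz": 125,"grip": 0}
    - {"rx": 0,"ry": 0,"rz": 0,"tx": 2,"ty": 5,"tz": 140,"grip": 0}
    - {"rx": 0,"ry": 0,"rz": -0.04,"tx": 9,"ty": 25,"tz": 140,"grip": 0}
    - {"rx": 0,"ry": 0,"rz": -0.1,"tx": 24,"ty": 63,"tz": 140,"grip": 0}
    - {"rx": 0,"ry": 0,"rz": -0.16,"tx": 39,"ty": 103,"tz": 140,"grip": 0}
    - {"rx": 0,"ry": 0,"rz": -0.22,"tx": 54,"ty": 143,"tz": 140,"grip": 0}
    - {"rx": 0,"ry": 0,"rz": -0.28,"tx": 69,"ty": 183,"tz": 140,"grip": 0}

```text
time: 27.2
position: [539.0, -62.3, 214.8]
ee_rot: [-2.148, -2.29, 0.002]
ft_force: [0.6, -0.7, -6.4]
finger_gap: 0.506
```

Call:
play_rows:
  commands:
    - {"rx": 0,"ry": 0,"rz": -0.07,"tx": 15,"ty": 40,"tz": 0,"grip": 0}
    - {"rx": 0,"ry": 0,"rz": -0.14,"tx": 30,"ty": 80,"tz": 0,"grip": 0}
    - {"rx": 0,"ry": 0,"rz": -0.21,"tx": 45,"ty": 120,"tz": 0,"grip": 0}
    - {"rx": 0,"ry": 0,"rz": -0.28,"tx": 60,"ty": 160,"tz": 0,"grip": 0}
    - {"rx": 0,"ry": 0,"rz": -0.34,"tx": 74,"ty": 195,"tz": 0,"grip": 0}
    - {"rx": 0,"ry": 0,"rz": -0.38,"tx": 85,"ty": 223,"tz": 0,"grip": 0}
    - {"rx": 0,"ry": 0,"rz": -0.4,"tx": 90.2,"ty": 238.1,"tz": 0,"grip": 0}
    - {"rx": 0,"ry": 0,"rz": -0.4,"tx": 90.2,"ty": 238.1,"tz": 0,"grip": 0}
    - {"rx": 0,"ry": 0,"rz": -0.4,"tx": 90.2,"ty": 238.1,"tz": 0,"grip": 0}
    - {"rx": 0,"ry": 0,"rz": -0.4,"tx": 90.2,"ty": 238.1,"tz": 0,"grip": 0}

```text
time: 28.2
position: [629.1, 173.3, 214.7]
ee_rot: [-2.559, -1.822, 0.003]
ft_force: [0.4, -0.1, -6.9]
finger_gap: 0.506
```

Call:
play_rows:
  commands:
    - {"rx": 0,"ry": 0,"rz": 0,"tx": 0,"ty": 0,"tz": -20,"grip": 0}
    - {"rx": 0,"ry": 0,"rz": 0,"tx": 0,"ty": 0,"tz": -45,"grip": 0}
    - {"rx": 0,"ry": 0,"rz": 0,"tx": 0,"ty": 0,"tz": -65,"grip": 0}
    - {"rx": 0,"ry": 0,"rz": 0,"tx": 0,"ty": 0,"tz": -80,"grip": 0}
    - {"rx": 0,"ry": 0,"rz": 0,"tx": 0,"ty": 0,"tz": -90,"grip": 0}
    - {"rx": 0,"ry": 0,"rz": 0,"tx": 0,"ty": 0,"tz": -90,"grip": 0}
    - {"rx": 0,"ry": 0,"rz": 0,"tx": 0,"ty": 0,"tz": -90,"grip": 0}

```text
time: 28.9
position: [630.0, 173.7, 126.0]
ee_rot: [2.559, 1.822, 0.001]
ft_force: [-1.2, 1.1, -5.5]
finger_gap: 0.504
```

Run:
```python
from ov import *
Sc=manip.capture('scene'); o=manip.get_obs(); print(o['time'],np.round(o['position'],1),np.round(o['ee_rot'],3),o['finger_gap'],o['ft_force'])
p=[*o['position'][:2],-.333]
l=np.array([340,80]);A=crop(Sc,l,(140,140),4);wire(A,Sc,TRAY,CA,4,l,(255,255,0));wire(A,Sc,off(SHOE,o['position'][2]-68),p,4,l,(0,255,255));save(Sc,'c4',A)
```

```text
28.95 [630.4 174.  126.4] [2.559e+00 1.822e+00 2.000e-03] 0.5051719839338091 [-0.37938976  1.18472534 -5.87617051]
```

View pics/c4.png

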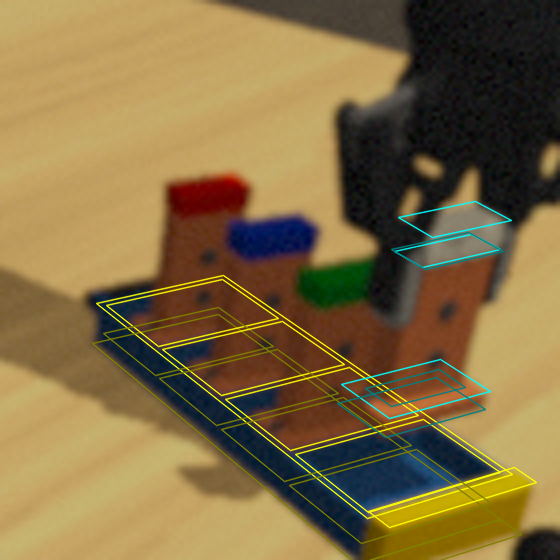

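The other three shoes stand in their bays. Lowering and releasing white.

Call:
play_rows:
  commands:
    - {"rx": 0,"ry": 0,"rz": 0,"tx": 0,"ty": 0,"tz": -12,"grip": 0}
    - {"rx": 0,"ry": 0,"rz": 0,"tx": 0,"ty": 0,"tz": -25,"grip": 0}
    - {"rx": 0,"ry": 0,"rz": 0,"tx": 0,"ty": 0,"tz": -34,"grip": 0}
    - {"rx": 0,"ry": 0,"rz": 0,"tx": 0,"ty": 0,"tz": -41,"grip": 0}
    - {"rx": 0,"ry": 0,"rz": 0,"tx": 0,"ty": 0,"tz": -45,"grip": 0}
    - {"rx": 0,"ry": 0,"rz": 0,"tx": 0,"ty": 0,"tz": -47,"grip": 0}
    - {"rx": 0,"ry": 0,"rz": 0,"tx": 0,"ty": 0,"tz": -48,"grip": 0}
    - {"rx": 0,"ry": 0,"rz": 0,"tx": 0,"ty": 0,"tz": -49,"grip": 0}
    - {"rx": 0,"ry": 0,"rz": 0,"tx": 0,"ty": 0,"tz": -50,"grip": 0}
    - {"rx": 0,"ry": 0,"rz": 0,"tx": 0,"ty": 0,"tz": -50,"grip": 0}

```text
time: 29.95
position: [630.2, 174.3, 76.5]
ee_rot: [2.558, 1.822, 0.002]
ft_force: [-2.1, -0.3, 0.0]
finger_gap: 0.512
```

Call:
play_rows:
  commands:
    - {"rx": 0,"ry": 0,"rz": 0,"tx": 0,"ty": 0,"tz": 0,"grip": 0.6}
    - {"rx": 0,"ry": 0,"rz": 0,"tx": 0,"ty": 0,"tz": 0,"grip": 1}
    - {"rx": 0,"ry": 0,"rz": 0,"tx": 0,"ty": 0,"tz": 0,"grip": 1}
    - {"rx": 0,"ry": 0,"rz": 0,"tx": 0,"ty": 0,"tz": 0,"grip": 1}
    - {"rx": 0,"ry": 0,"rz": 0,"tx": 0,"ty": 0,"tz": 10,"grip": 1}
    - {"rx": 0,"ry": 0,"rz": 0,"tx": 0,"ty": 0,"tz": 40,"grip": 1}
    - {"rx": 0,"ry": 0,"rz": 0,"tx": 0,"ty": 0,"tz": 80,"grip": 1}
    - {"rx": 0,"ry": 0,"rz": 0,"tx": 0,"ty": 0,"tz": 115,"grip": 1}
    - {"rx": 0,"ry": 0,"rz": 0,"tx": 0,"ty": 0,"tz": 135,"grip": 1}
    - {"rx": 0,"ry": 0,"rz": 0,"tx": 0,"ty": 0,"tz": 145,"grip": 1}

```text
time: 30.95
position: [630.9, 174.5, 224.0]
ee_rot: [2.557, 1.822, 0.007]
ft_force: [0.5, -0.3, 0.2]
finger_gap: 0.999
```

Call:
play_rows:
  commands:
    - {"rx": 0,"ry": 0,"rz": 0,"tx": -30,"ty": -40,"tz": 0,"grip": 1}
    - {"rx": 0,"ry": 0,"rz": 0,"tx": -60,"ty": -80,"tz": 0,"grip": 1}
    - {"rx": 0,"ry": 0,"rz": 0,"tx": -90,"ty": -120,"tz": 0,"grip": 1}
    - {"rx": 0,"ry": 0,"rz": 0,"tx": -120,"ty": -160,"tz": 0,"grip": 1}
    - {"rx": 0,"ry": 0,"rz": 0,"tx": -140,"ty": -200,"tz": 0,"grip": 1}
    - {"rx": 0,"ry": 0,"rz": 0,"tx": -150,"ty": -240,"tz": 0,"grip": 1}
    - {"rx": 0,"ry": 0,"rz": 0,"tx": -150,"ty": -260,"tz": 0,"grip": 1}
    - {"rx": 0,"ry": 0,"rz": 0,"tx": -150,"ty": -260,"tz": 0,"grip": 1}
    - {"rx": 0,"ry": 0,"rz": 0,"tx": -150,"ty": -260,"tz": 0,"grip": 1}

```text
time: 31.85
position: [479.4, -85.8, 220.0]
ee_rot: [-2.559, -1.82, 0.0]
ft_force: [-0.0, -0.0, -0.6]
finger_gap: 1.0
```

Run:
```python
from ov import *
Sc=manip.capture('scene');T=manip.capture('top'); o=manip.get_obs(); print(o['time'],np.round(o['position'],1),o['finger_gap'],np.round(o['ft_force'],1))
a=CA[2];R=np.array([[np.cos(a),-np.sin(a)],[np.sin(a),np.cos(a)]])
B=crop(T,(170,110),(95,135),4.3);l=np.array([170,110]);wire(B,T,TRAY,CA,4.3,l,(255,255,0))
for n,x in(('red',-87),('blue',-29),('green',29),('white',87)):
    p=R@[x,0]+CA[:2]; wire(B,T,off(TOP,8),[*p,a],4.3,l,(0,255,255))
    for c in(T,Sc):
        try:
            m=manip.masks_of(c,'shoe_'+n)[0]; q,f=fit([(c,colmask(c,n,proj(c,[*p,100])))],off(TOP,8),[*p,a]); print(n,np.round(R.T@(q[:2]-CA[:2]),1),round(q[2]-a,3),round(f,2), [np.round(R.T@(ray(c,t['centre'],8)[:2]-CA[:2]),0) for t in manip.tip_of(c,'shoe_'+n)[:1]])
        except Exception as e: print(n,e)
for c in(T,Sc):
    for n in('insulator','horn'): print(n,[np.round(ray(c,t['centre'],0)[:2]) for t in manip.tip_of(c,n)[:1]])
save(T,'f1',np.hstack([B,crop(Sc,(345,95),(128,135),4.3)[:B.shape[0]]])[:, :800])
```

```text
31.95 [479.6 -84.9 220. ] 0.999263825680268 [0.1 0.4 0.4]
red [-87.    1.4] 0.01 0.28 [array([-90.,   2.])]
red [-87.9   0.7] 0.032 0.77 [array([-85.,  -1.])]
blue [-28.1   1.9] -0.11 0.26 [array([3., 6.])]
blue [-33.5   5.9] 0.045 0.72 [array([-29.,   3.])]
green [28.5  0.5] -0.04 0.2 [array([25.,  3.])]
green [25.3  2.7] 0.05 0.55 [array([22., -3.])]
white [87.4  2.9] -0.031 0.17 [array([86.,  2.])]
white [75.4 14.6] 0.443 1.16 [array([93., -7.])]
insulator []
horn [array([566.,  -2.])]
insulator [array([392.,  -1.])]
horn [array([569., -11.])]
```

View pics/f1.png

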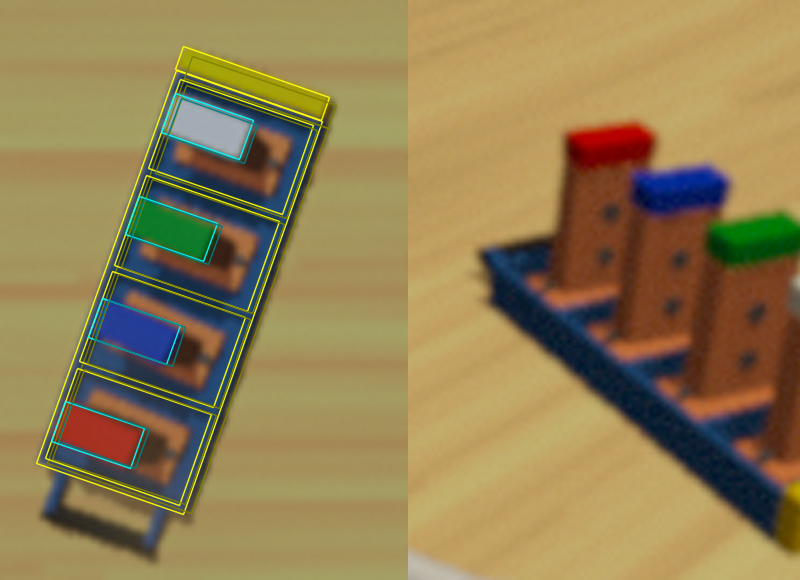

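```bash
python3 -c "
from station import manip
print(manip.finish_job())"
```

```text
the job is handed in; nothing more can be done
None
```

All four shoes are in the blue carrier in reverse order, and I handed the job in at about 32 s of the 122 s allowed. Red went to bay x = -87, blue to -29, green to +29 and white to +87. I lowered each one gently until it touched the floor, then released it.

**Position:** the last top picture shows all four upright, with fits within about 3 mm of their bay centres.

**Gripper:** it is open, clear of everything and reads almost no force.

**Bystanders:** the insulator and horn were found within about 10 mm of where they started, which is about how closely the networks locate them.

**Checks that disagreed:**
- The last scene-camera fit for white was off, at (75, 15) mm with a high residual. Its colour mask was unreliable, and the top view and the arm's position at release both put white at its bay centre.
- One network reading for blue was also off (x = +3 mm), but the other readings for blue put it in its bay.
- The network did not find the insulator in the last top picture, so its position comes from the scene camera alone.

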